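# Rock the pendulum angle gauge on the crowned block to its mark and hold it

## Task

Pick up the pendulum angle gauge by its top grip and stand it upright on the high middle crown of the uneven support block, centred and square across it. Without pressing hard, rock it on the crown until the hanging pointer settles on the small mark tab at the edge of the dial (do not shift the tab), and keep holding it there, resting on the crown with the pointer still: the job finishes with the gauge in the gripper. Leave the other things on the bench where they are.

Things in the scene. Friction and masses are not known exactly. Their poses are not given: they have to be found in the camera images.
- gauge: Loose pendulum angle gauge, 0.35 kg, 154 mm tall, standing upright. Origin: centre of the underside of its flat foot (44 x 116 x 10 mm); z up, +y left seen from the dial, which faces -x, roughly to the robot. Upright plate 8 mm thick, 108 mm wide, z 8 to 116 mm; on top a grey grip block 24 (x) x 64 (y) x 40 mm, z 114 to 154 mm, pinch it across the 24 mm (gauge x)
- gauge_grip (a point): Centre of the grip block: 4 mm behind and 134 mm above the gauge's origin; gauge axes
- pointer (a joint): Black hanging pointer, lightly damped free pendulum (2 swings a second, settles in 1 to 2 s), pivot 100 mm above the foot's underside. Radians in the gauge about its +x: 0 = straight down the plate, positive = tip toward gauge +y (left seen from the dial). It hangs plumb: leaning the gauge's top toward its +y by an angle makes it read plus that angle
- mark (a joint): Angle at which the mark tab is clamped on the dial, same axis, zero and sign as the pointer; 0.14 to 0.31 (left of centre); it does not move in the gauge. The pointer is on the mark when both values agree
- pointer_tip (a point): Tip of the black pointer, 75 mm from the pivot; its z axis lies along the pointer (plumb when it hangs freely), its x along the pivot
- mark_tip (a point): Upper edge, middle, of the mark tab (a small black tab 8 mm wide, 10 mm high with a screw, just outside the pointer's tip circle), 75 mm from the pivot; its z axis runs along the radius to the pivot
- block: Fixed grey support block, base 74 (x) x 160 (y) x 30 mm, origin under its centre. Aluminium ridges along x, 70 mm long: at y = 0 the crown, radius 30, axis at z = 30 mm, top at z = 60; lower humps at y = +56 (radius 15, top z = 37) and y = -58 mm (radius 11, top z = 33). The gauge is square when its x lies along block x; its foot meets a low hump only at a lean of about 24 deg
- crown (a point): Middle of the crown's top line, 60 mm above the block's origin; block axes
- petri: Loose closed petri dish, 62 mm across, 16 mm high, a bystander; origin under its centre
- pad: Loose scrub pad 45 x 70 x 22 mm, a bystander; origin under its centre
- timer: Loose lab timer 62 x 68 x 20 mm, a bystander; origin under its centre
Things that resemble listed ones, but are neither listed nor needed, are in the scene too. What is shaped like the gauge but orange or pink is not meant.

How it is judged (in metres and radians):
On the way:
1. the gauge, held, stands upright on the crown (leaning less than 0.08 rad) (contact force between gauge and block above 0.3 N and contact force between the fingers and gauge above 2 N and height (world z) of gauge above 0.045 m and x of gauge in the frame of block between -0.02 and 0.02 m and y of gauge in the frame of block between -0.035 and 0.035 m and angle between the x axis of gauge and the x axis of block, either way round below 0.25 rad and angle between gauge's own z axis and vertical below 0.08 rad), for 0.2 s.
At the end, for the whole second after the job is handed in: Held by the fingers, the gauge rests on the crown (over 0.3 N), its foot within 20 mm along and 35 mm across of centred, within 0.25 rad of square, tipped fore or aft under 0.12 rad; the pointer hangs free and still within 0.055 rad of the mark (the tab's width), through the last second (contact force between gauge and block above 0.3 N and contact force between the fingers and gauge above 2 N and height (world z) of gauge above 0.045 m and x of gauge in the frame of block between -0.02 and 0.02 m and y of gauge in the frame of block between -0.035 and 0.035 m and angle between the x axis of gauge and the x axis of block, either way round below 0.25 rad and angle between the z axis of pointer_tip and the z axis of mark_tip, either way round below 0.055 rad and distance between pointer_tip and mark_tip below 0.01 m and angle between pointer_tip's own z axis and vertical below 0.12 rad and angle between gauge's own x axis and vertical between 1.4508 and 1.6908 rad and velocity of joint pointer between -0.15 and 0.15 rad/s and linear speed of gauge below 0.01 m/s); the arm keeps its last pose, push and grip.
It fails at once if the mark tab is shifted on the dial (velocity of joint mark above 0.2 rad/s or velocity of joint mark below -0.2 rad/s).
It fails at once if the gauge is pressed hard on the block (over 40 N) (contact force between gauge and block above 40 N).
It fails at once if a bystander is pushed more than 20 mm (distance of any of petri, pad, timer from where it was at the start of the episode above 0.02 m).
It also fails if it takes over 48 s, if anything falls off the work surface, if the arm or the gripper's body presses on something with over 40 N, if the wrist force passes 120 N, or if a joint passes its speed limit or range.

## Robot

A 6-joint arm with a two-finger parallel gripper is mounted at the origin on a cart in front of the work surface, level with it; the furniture and walls round the work are solid. World frame = base frame: x ahead of the robot, y to its left, z up, the work surface at z = 0. Lengths are in mm, angles in rad, forces in N, time in s.
With the tool pointing down it reaches from about 275 to 1000 mm from the base axis. Payload 8.4 kg.
Tool frame: the origin (TCP) lies on the centre line of the jaws, within the pads' length; the fingertips stand 17 mm ahead of it and the grasp point (between the pads) lies 2 mm behind it; z points along the fingers, y is the line along which they close (so a half turn about z gives the same grasp; the last joint's range is limited). The gripper opens to 85 mm and grips with 20 to 120 N. Pads are 22 mm wide; open, the fingers measure 114 mm over their backs; the gripper's body (76 mm by 85 mm) begins 54 mm behind the grasp point. The pads swing forward as they close: fully open they stand 13 mm farther back than shut.
Start: joints at [1.31, 0.353, 1.633, -0, 1.155, -0.002], TCP at [159.949, 604.189, 248.281] pointing down, gripper open.
Joint ranges: [-2.63, 2.63], [-0.92, 2.1], [0.06, 2.66], [-1.3, 4.44], [0, 2.69], [-3.02, 3.02]. Speed limits (rad/s): [2.22, 2.22, 2.79, 3.14, 3.14, 3.14].

## Interface

Orientations are given as [roll, pitch, yaw] about the fixed x, y, z axes, in that order (R = Rz(yaw) Ry(pitch) Rx(roll)).
In Python, from rig import r, eyes gives the robot as it stands. The module is installed in compiled form; this text tells all that it offers.
- The arm moves only by the shell command python3 -m inch 'ROWS' [FORCE]. ROWS is JSON, a list of rows, each a list of 7 numbers: the shift along the tool's x, y, z in m, then the turn, a rotation vector about the tool's x, y, z in degrees, then the closure, from -1 (fully open) to 1 (shut). In form: [[x, y, z, rx, ry, rz, gripper], ...]. A call has 1 to 8 rows; each row shifts and turns the commanded pose from where the row before left it, along the tool's axes as they then stand; what a row does not reach is not made up. A row lasts 1/10 s, in which the tool goes at most 50 mm and 8.59 degrees, less where a joint would pass 70% of its speed; a pose out of reach is approached as far as the arm can. A call with a gripper value outside its range is refused whole. The fingers move at their own pace and stop on an object; FORCE is the grip in N (left out, the last holds). Time passes only in rows, so rows that do not move let the fingers close. It gives the time, the measured TCP pose, the force, the opening and the grip force at its end, in the units of the state.
- r.sense(): the state, without advancing time (a new reading comes with each control period).
- eyes.grab_frame(name): name is "side" or "top"; returns a dict with "img" (420x560x3 uint8, blue, green, red), "fx", "fy", "cx", "cy" (pixels), "D" ([k1, k2, p1, p2, k3] as OpenCV has them; the pictures are not rectified), "R" (3x3) and "t" (3): a world point X has camera coordinates R X + t. Camera axes: x right, y down, z forward; pixel columns grow to the right and rows downward; lengths in mm; the calibration is good to about 2 mm. A picture is of the moment at which its call begins. There is no depth.
- r.sign_off(): hands the job in; it is judged then, once.
The state is a dict: "clock": time; "qpos": joint angles; "qvel": joint speeds; "joint_efforts": joint torques, N m; "eef_pos": TCP position; "tcp_rot": TCP orientation; "contact_force": force on the tool from outside, world axes, zero at the start; "wrist_torque": the same for the moment, N m; "opening": opening from 0.0 (shut) to 1.0 (fully open); "grasp_force": force on a finger pad.
Only numpy, scipy, OpenCV 4.12 (cv2) and the standard library are available. Lean on these libraries where they do the work, as an engineer would, in place of code of your own. Each camera call takes 0.05 s, during which the arm holds its last target. There are 200 camera calls.

## Working session

There is one attempt and no reset: what is moved stays moved. The work goes in short steps, Python scripts to look and compute and a shell command to move; the robot and the scene stay as the last step left them, time stands still between calls to the robot, and variables do not carry over. Pictures are saved under pics/ and viewed, at most 10 in all, crops included, and the job is handed in when it is done.

```bash
mkdir -p pics
cat > h.py <<'E'
import cv2, numpy as np
from rig import r, eyes
def snap(n,f):
    d=eyes.grab_frame(n); cv2.imwrite('pics/'+f,d['img']); np.savez('pics/'+f[:-4]+'.npz',**d); return d
def load(f): return dict(np.load('pics/'+f+'.npz'))
def K(d): return np.array([[d['fx'],0,d['cx']],[0,d['fy'],d['cy']],[0,0,1]],float)
def ray(d,uv):
    p=cv2.undistortPoints(np.array(uv,float).reshape(-1,1,2),K(d),np.array(d['D'],float)).reshape(-1,2)
    R=np.array(d['R']);t=np.array(d['t']); 
    return -R.T@t, np.c_[p,np.ones(len(p))]@R
def onz(d,uv,z):
    c,v=ray(d,uv); return c+v*((z-c[2])/v[:,2])[:,None]
def proj(d,X):
    return cv2.projectPoints(np.array(X,float).reshape(-1,1,3),cv2.Rodrigues(np.array(d['R'],float))[0],np.array(d['t'],float),K(d),np.array(d['D'],float))[0].reshape(-1,2)
E
python3 - <<'E'
from h import *
a=snap('top','top0.png'); b=snap('side','side0.png')
for d in(a,b): print(d['fx'],d['D'],-np.array(d['R']).T@d['t'],np.array(d['R'])[2])
print(r.sense())
E
```

```text
448.6314482327564 [-0.1396119  0.         0.         0.         0.       ] [ 152.84891519  -16.96001977 1424.9947982 ] [ 0.21250203 -0.03372533 -0.97657846]
475.78607692562 [0.00362683 0.         0.         0.         0.        ] [  484.0587293  -1171.3573181    939.97739414] [-0.01373428  0.80278058 -0.59611635]
{'clock': 0.1, 'qpos': array([ 1.30959546e+00,  3.53573934e-01,  1.63406404e+00,  2.17312066e-08,
        1.15518573e+00, -2.37253309e-03]), 'qvel': array([ 3.19103099e-04, -3.83331516e-04, -1.66503419e-03, -2.81770550e-03,
       -1.82762398e-05, -4.01205852e-04]), 'joint_efforts': array([-2.32120465e-04, -6.06356978e+01, -3.42823899e+01, -2.46821529e-06,
        3.79646124e-03, -1.68022933e-05]), 'eef_pos': array([159.84665832, 603.79581258, 247.63800268]), 'tcp_rot': array([-3.14036162e+00, -2.94055426e-06,  2.88276431e+00]), 'contact_force': array([-0.10477994, -1.50504172,  0.91017975]), 'wrist_torque': array([-0.02755564,  0.03537722, -0.01996303]), 'grasp_force': 0.0, 'opening': 1.0012280816793353}
```

View pics/top0.png

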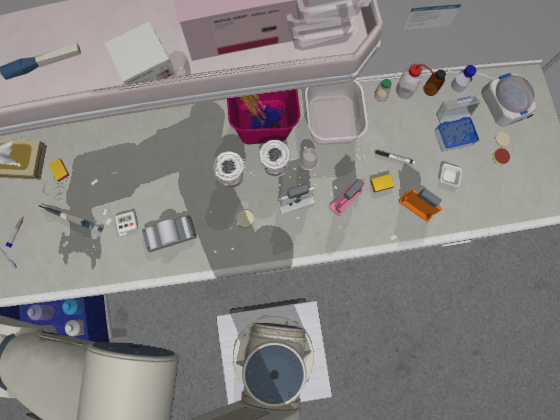

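View pics/side0.png

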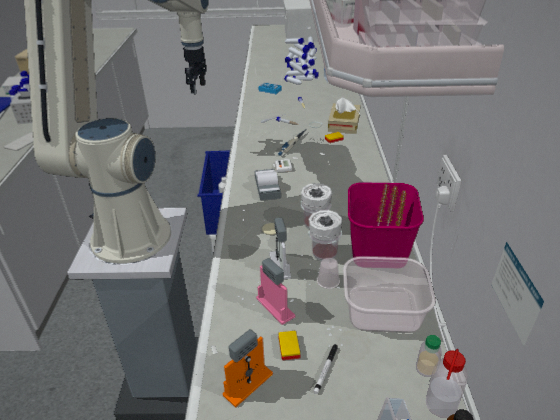

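The top view shows the grey gauge near (296,197), the block near (168,233), the timer at (125,222), the petri dish at (245,218) and the pink and orange decoys to the right. The side view shows the gauge at (281,248) and the block at (266,182). I'll enlarge both views.

Run:
```python
from h import *
a=cv2.imread('pics/top0.png');b=cv2.imread('pics/side0.png')
c1=cv2.resize(a[205:260,135:205],None,fx=7,fy=7,interpolation=2)
c2=cv2.resize(a[175:225,270:325],None,fx=7,fy=7,interpolation=2)
def put(c,H=400,W=400):
    o=np.zeros((H,W,3),np.uint8);c=c[:H,:W];o[:c.shape[0],:c.shape[1]]=c;return o
c3=cv2.resize(b[160:205,240:296],None,fx=7,fy=7,interpolation=2)
c4=cv2.resize(b[210:290,255:310],None,fx=5,fy=5,interpolation=2)
c5=np.zeros((600,800,3),np.uint8)
cv2.imwrite('pics/c.png',np.vstack([np.hstack([put(cv2.resize(x,None,fx=.74,fy=.74),300,400) for x in (c1,c2)]),np.hstack([put(cv2.resize(x,None,fx=.75,fy=.75),300,400) for x in (c3,c4)])]))
```

```text
(no output)
```

View pics/c.png

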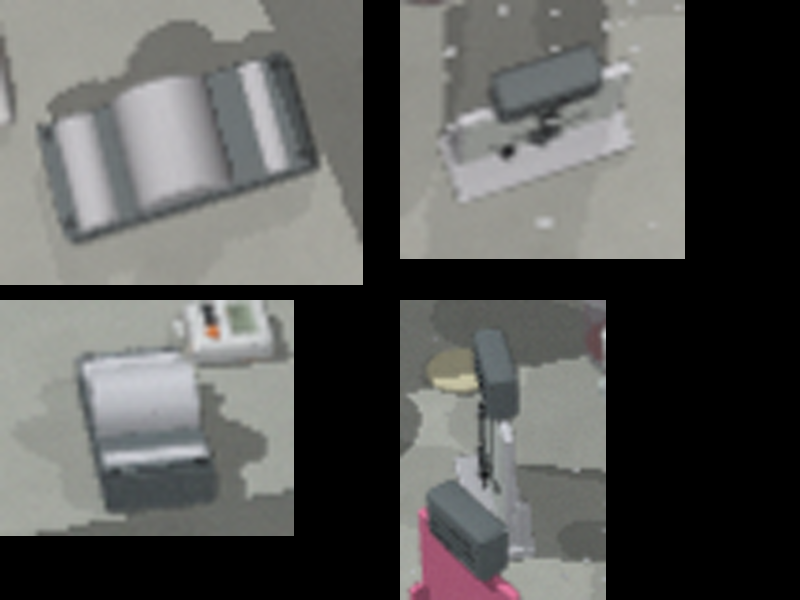

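The crops show the block's corners in the top view near (149.5,251), (196,237), (191,216) and (143,229). The gauge foot's front corners are at (281.6,213.6) and (314.8,203.2), and the mark is at left. Next I'll convert these to positions.

Run:
```python
from h import *
a=load('top0')
def P(x,y,o,s=5.18): return [o[0]+x/s-.5+.5/s*0,o[1]+y/s-.5]
B=[P(*p,(135,205)) for p in [(40,125),(290,57),(318,165),(75,238)]]
for z in (30,0):
    X=onz(a,B,z); print('block',z,X.round(0).tolist(),X.mean(0).round(1),np.linalg.norm(np.diff(X,axis=0),axis=1).round(0),np.degrees(np.arctan2(*(X[0]-X[1])[[1,0]])),np.degrees(np.arctan2(*(X[3]-X[2])[[1,0]])))
im=a['img']
# grip mask: dark gray in gauge crop
roi=im[175:205,285:315].astype(int); 
m=((roi.max(2)<115)).astype(np.uint8)
m=cv2.morphologyEx(m,cv2.MORPH_OPEN,np.ones((3,3),np.uint8))
for row in m: print(''.join('.#'[v] for v in row))
F=[P(x-400,y,(270,175)) for x,y in [(460,200),(632,146)]]
X=onz(a,F,5);print('foot front',X.round(0).tolist(),np.linalg.norm(X[1]-X[0]))
d=X[0]-X[1];print('yaw',np.degrees(np.arctan2(d[1],d[0]))-90)
G=[P(x-400,y,(270,175)) for x,y in [(490,78),(592,44),(603,72),(500,106)]]
X=onz(a,G,154);print('grip',X.round(0).tolist(),X.mean(0).round(1),np.linalg.norm(np.diff(X,axis=0),axis=1).round(0)); d=X[0]-X[1];print('yaw',np.degrees(np.arctan2(d[1],d[0]))-90)
# side view check: grip centre from side top face
b=load('side0')
S=[(255+(x-400)/3.75-.5,210+(y-300)/3.75-.5) for x,y in [(477,332),(502,331),(518,378),(492,383)]]
X=onz(b,S,154);print('grip side',X.round(0).tolist(),X.mean(0).round(1))
S=[(240+x/5.25-.5,160+(y-300)/5.25-.5) for x,y in [(80,355),(183,348),(215,465),(107,478)]]
X=onz(b,S,30);print('block side',X.round(0).tolist(),X.mean(0).round(1),np.linalg.norm(np.diff(X,axis=0),axis=1).round(0))
```

```text
block 30 [[451.0, 354.0, 30.0], [471.0, 195.0, 30.0], [402.0, 185.0, 30.0], [379.0, 339.0, 30.0]] [425.9 268.2  30. ] [160.  70. 155.] 97.14622495866436 98.69708377676186
block 0 [[458.0, 362.0, 0.0], [478.0, 200.0, 0.0], [407.0, 190.0, 0.0], [384.0, 346.0, 0.0]] [431.8 274.4   0. ] [163.  71. 158.] 97.14622495866436 98.69708377676181
...........#############......
...........##############.....
...........###..#########.....
..........###############.....
..........##############......
..........##############......
..........###############.....
...........##############.....
...........##############.....
.###............########......
.###.....###....####..........
.###..######..................
...#########..................
...######.....................
...####.......................
.....................###......
..###.............######......
.####...........########......
.####.......###########.......
.####...############..........
..###############.............
....############..............
....############..............
....####......................
............###...............
..........#####...............
..........#####...............
..........###.................
....###.......................
....###.......................
foot front [[442.0, -93.0, 5.0], [461.0, -205.0, 5.0]] 113.69971149129076
yaw 9.339976386949019
grip [[479.0, -112.0, 154.0], [490.0, -173.0, 154.0], [473.0, -176.0, 154.0], [462.0, -115.0, 154.0]] [ 476.1 -144.2  154. ] [61. 17. 62.]
yaw 10.59903441279009
grip side [[460.0, -121.0, 154.0], [478.0, -120.0, 154.0], [489.0, -176.0, 154.0], [471.0, -181.0, 154.0]] [ 474.4 -149.4  154. ]
block side [[379.0, 344.0, 30.0], [452.0, 351.0, 30.0], [474.0, 201.0, 30.0], [403.0, 188.0, 30.0]] [426.8 270.9  30. ] [ 73. 152.  72.]
```

Both views agree: the block is at about (426.5, 269.5) with yaw 8°, and the gauge grip is at about (475.5, -146.5) with yaw 10°. First I'll turn the wrist while writing a helper and checking the jar clearance.

```bash
python3 -m inch '[[0,0,0,0,0,8.15,0],[0,0,0,0,0,8.15,0],[0,0,0,0,0,8.15,0],[0,0,0,0,0,8.15,0],[0,0,0,0,0,8.15,0],[0,0,0,0,0,8.15,0],[0,0,0,0,0,8.15,0],[0,0,0,0,0,8.15,0]]' 100
cat >> h.py <<'E'
from scipy.spatial.transform import Rotation as Ro
def need(pos,yaw_deg,tilt=0):
    """shift (m, tool axes) and turn (deg rotvec) to target: tool down, yaw, then tilt about tool y"""
    s=r.sense(); A=Ro.from_euler('xyz',s['tcp_rot']); T=Ro.from_euler('xyz',[np.pi,0,np.radians(yaw_deg)])*Ro.from_euler('y',tilt)
    print('pos',s['eef_pos'].round(1),'F',s['contact_force'].round(2),'grip',round(float(s['grasp_force']),1),'open',round(float(s['opening']),3),'t',s['clock'])
    print('shift m',(A.inv().apply(np.array(pos)-s['eef_pos'])/1000).round(4),'turn deg',np.degrees((A.inv()*T).as_rotvec()).round(2))
E
python3 - <<'E'
from h import *
need([475.5,-146.5,248],100)
a=load('top0');b=load('side0')
for u,v in [((229,162),(316,190)),((274,151),(325,220)),((309,156),(329,262))]:
    c1,v1=ray(a,[u]);c2,v2=ray(b,[v]);M=np.c_[v1[0],-v2[0]];k=np.linalg.lstsq(M,c2-c1,rcond=None)[0]
    p,q=c1+k[0]*v1[0],c2+k[1]*v2[0];print(((p+q)/2).round(),np.linalg.norm(p-q).round(1))
E
```

```text
clock: 0.9
eef_pos: [159.9, 603.9, 247.8]
tcp_rot: [-3.141, 0.001, 1.739]
contact_force: [0.1, -0.0, -0.1]
opening: 0.5
grasp_force: 0.0
pos [159.9 603.9 247.8] F [ 0.13 -0.05 -0.09] grip 0.0 open 0.5 t 0.9
shift m [-7.926e-01  1.856e-01  4.000e-04] turn deg [-0.02  0.04 -0.37]
[588.  45. 137.] 10.3
[606. -95. 128.] 11.4
[ 603. -206.   65.] 4.0
```

```bash
python3 -m inch '[[-0.02,0.005,0,0,0,0,0],[-0.04,0.009,0,0,0,0,0],[-0.04,0.009,0,0,0,0,0],[-0.04,0.009,0,0,0,0,0],[-0.04,0.01,0,0,0,0,0],[-0.04,0.009,0,0,0,0,0],[-0.04,0.01,0,0,0,0,0],[-0.04,0.009,0,0,0,0,0]]' | head -3
python3 -m inch '[[-0.04,0.01,0,0,0,0,0],[-0.04,0.009,0,0,0,0,0],[-0.04,0.009,0,0,0,0,0],[-0.04,0.009,0,0,0,0,0],[-0.04,0.01,0,0,0,0,0],[-0.04,0.009,0,0,0,0,0],[-0.04,0.01,0,0,0,0,0],[-0.04,0.009,0,0,0,0,0]]' | head -3
python3 -m inch '[[-0.04,0.01,0,0,0,0,0],[-0.04,0.009,0,0,0,0,0],[-0.04,0.009,0,0,0,0,0],[-0.04,0.009,0,0,0,0,0],[-0.02,0.006,0,0,0,0,0],[0,0,0,0,0,0,0],[0,0,0,0,0,0,0]]'
python3 - <<'E'
from h import *
need([475.5,-146.5,200],100)
snap('top','top1.png');b=snap('side','side1.png')
cv2.imwrite('pics/c1.png',cv2.resize(b['img'][130:330,200:380],None,fx=3,fy=3,interpolation=2))
E
```

```text
clock: 1.7
eef_pos: [281.1, 319.2, 248.1]
tcp_rot: [-3.142, 0.0, 1.745]
clock: 2.5
eef_pos: [410.4, 16.9, 248.3]
tcp_rot: [3.141, -0.0, 1.745]
clock: 3.2
eef_pos: [483.0, -151.0, 247.7]
tcp_rot: [-3.14, -0.001, 1.744]
contact_force: [-0.3, 0.6, 0.1]
opening: 0.503
grasp_force: 0.0
pos [ 483.  -151.   247.7] F [-0.31  0.57  0.12] grip 0.0 open 0.503 t 3.2
shift m [ 0.0057 -0.0066  0.0478] turn deg [-0.07 -0.05 -0.09]
```

View pics/c1.png

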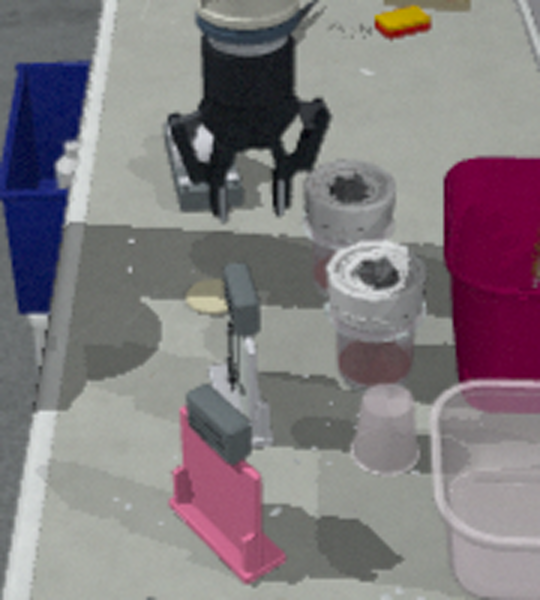

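The gripper hangs above the gauge with its fingertips at crop (222,215) and (282,212), and the grip top is at (240,275), clear of the jars. I'll correct the position, descend and grip.

```bash
python3 -m inch '[[0.0055,-0.0065,0.02,0,0,0,0],[0,0,0.02,0,0,0,0],[0,0,0.02,0,0,0,0],[0,0,0.02,0,0,0,0],[0,0,0.02,0,0,0,0],[0,0,0.0135,0,0,0,0],[0,0,0,0,0,0,0]]'
python3 -m inch '[[0,0,0,0,0,0,1],[0,0,0,0,0,0,1],[0,0,0,0,0,0,1],[0,0,0,0,0,0,1],[0,0,0,0,0,0,1],[0,0,0,0,0,0,1]]' 90
python3 -c "
from h import *
need([475,-146.5,200],100)"
```

```text
clock: 4.0
eef_pos: [474.8, -145.4, 133.4]
tcp_rot: [-3.139, -0.002, 1.746]
contact_force: [-0.2, 0.6, -0.3]
opening: 0.5
grasp_force: 0.0
clock: 4.6
eef_pos: [476.4, -146.8, 135.5]
tcp_rot: [3.141, -0.0, 1.745]
contact_force: [-2.9, 2.2, 6.7]
opening: 0.268
grasp_force: 89.5
pos [ 476.4 -146.8  135.5] F [-2.9   2.18  6.67] grip 89.5 open 0.268 t 4.6
shift m [ 0.0005 -0.0013 -0.0645] turn deg [ 0.03 -0.   -0.04]
```

Gripped: opening 22.8 mm, 89.5 N. Lifting.

```bash
python3 -m inch '[[0,0,-0.01,0,0,0,1],[0,0,-0.02,0,0,0,1],[0,0,-0.03,0,0,0,1],[0,0,-0.03,0,0,0,1],[0,0,-0.01,0,0,0,1],[0,0,0,0,0,0,1],[0,0,0,0,0,-2.1,1]]'
python3 -c "
from h import *
need([430.5,270,235],97.9)"
```

```text
clock: 5.3
eef_pos: [475.7, -146.7, 233.9]
tcp_rot: [-3.141, -0.0, 1.782]
contact_force: [-0.5, 0.3, -4.8]
opening: 0.269
grasp_force: 88.9
pos [ 475.7 -146.7  233.9] F [-0.52  0.26 -4.81] grip 88.9 open 0.269 t 5.3
shift m [ 0.417  0.043 -0.001] turn deg [-0.04 -0.02  4.18]
```

```bash
python3 -m inch '[[0,0,0,0,0,4.2,1],[0.015,0.0005,0,0,0,0,1],[0.03,0.001,0,0,0,0,1],[0.03,0.001,0,0,0,0,1],[0.03,0.001,0,0,0,0,1],[0.03,0.001,0,0,0,0,1],[0.03,0.001,0,0,0,0,1],[0.03,0.001,0,0,0,0,1]]'|head -2
python3 -m inch '[[0.03,0.001,0,0,0,0,1],[0.03,0.001,0,0,0,0,1],[0.03,0.001,0,0,0,0,1],[0.03,0.001,0,0,0,0,1],[0.03,0.001,0,0,0,0,1],[0.03,0.001,0,0,0,0,1],[0.03,0.001,0,0,0,0,1],[0.014,0,0,0,0,0,1]]'|head -2
python3 -m inch '[[0,0,0,0,0,0,1],[0,0,0,0,0,0,1],[0,0,0,0,0,0,1],[0,0,0,0,0,0,1]]'
python3 - <<'E'
from h import *
need([430.5,270,195.5],97.9)
a=snap('top','top2.png');b=snap('side','side2.png')
A=cv2.resize(a['img'][180:280,120:220],None,fx=4,fy=4,interpolation=2);B=cv2.resize(b['img'][80:220,200:340],None,fx=2.857,fy=2.857,interpolation=2)
cv2.imwrite('pics/c2.png',np.hstack([A,B[:400,:400]]))
E
```

```text
clock: 6.1
eef_pos: [454.6, 48.9, 233.5]
clock: 6.9
eef_pos: [430.9, 272.3, 233.5]
clock: 7.3
eef_pos: [432.3, 269.1, 234.6]
tcp_rot: [-3.141, 0.0, 1.707]
contact_force: [-0.1, -1.0, -3.5]
opening: 0.268
grasp_force: 88.7
pos [432.3 269.1 234.6] F [-0.08 -1.02 -3.46] grip 88.7 open 0.268 t 7.3
shift m [ 0.0012 -0.0016  0.0391] turn deg [-0.02  0.02 -0.08]
```

View pics/c2.png

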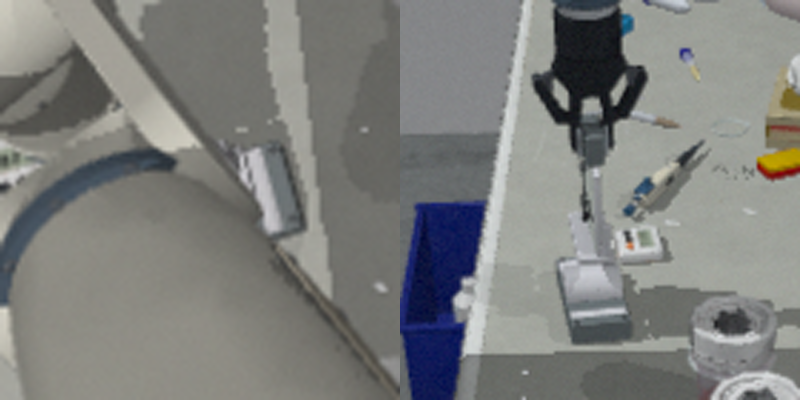

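The gauge hangs squarely over the crown, with the foot near crop (585,215) and the block at (595,300). The dial is only seen edge-on here. To read the mark, I'll turn the dial to face the side camera and bring it a little closer.

```bash
python3 -m inch '[[0,0,-0.02,0,0,-4.1,1],[0,0,-0.03,0,0,-8.2,1],[0,0,-0.03,0,0,-8.2,1],[0,0,-0.02,0,0,-8.2,1],[0,0,0,0,0,-8.2,1],[0,0,0,0,0,-8.2,1],[0,0,0,0,0,-8.2,1],[0,0,0,0,0,-8.2,1]]'|head -3
python3 -m inch '[[0,0,0,0,0,-8.2,1],[0,0,0,0,0,-8.2,1],[0,-0.02,0,0,0,-4.1,1],[0,-0.04,0,0,0,0,1],[0,-0.04,0,0,0,0,1],[0,-0.04,0,0,0,0,1],[0,-0.04,0,0,0,0,1],[0,-0.04,0,0,0,0,1]]'|head -3
python3 -m inch '[[0,-0.04,0,0,0,0,1],[0,-0.03,0,0,0,0,1],[0,-0.01,0,0,0,0,1],[0,0,0,0,0,0,1],[0,0,0,0,0,0,1],[0,0,0,0,0,0,1],[0,0,0,0,0,0,1],[0,0,0,0,0,0,1]]'|head -3
python3 -m inch '[[0,0,0,0,0,0,1],[0,0,0,0,0,0,1],[0,0,0,0,0,0,1],[0,0,0,0,0,0,1],[0,0,0,0,0,0,1]]'
python3 - <<'E'
from h import *
s=r.sense()
b=snap('side','side3.png')
p=proj(b,s['eef_pos']+np.array([[0,0,0],[0,-8,-35],[0,-8,-110]]));print(p)
u,v=p[1].astype(int)
cv2.imwrite('pics/c3.png',cv2.resize(b['img'][v-25:v+50,u-35:u+35],None,fx=8,fy=8,interpolation=2)); print(u-35,v-25)
E
```

```text
clock: 8.2
eef_pos: [432.3, 269.5, 334.9]
tcp_rot: [3.142, 0.0, 2.787]
clock: 9.0
eef_pos: [429.9, 48.2, 335.0]
tcp_rot: [-3.142, 0.001, 3.139]
clock: 9.8
eef_pos: [430.2, -29.2, 334.8]
tcp_rot: [3.141, -0.0, 3.141]
clock: 10.3
eef_pos: [430.2, -30.0, 334.8]
tcp_rot: [3.142, -0.0, 3.139]
contact_force: [0.1, -0.7, -3.4]
opening: 0.269
grasp_force: 89.8
[[262.68524281 144.07135282]
 [263.10224081 156.98116802]
 [264.11514169 180.39134435]]
228 131
```

View pics/c3.png

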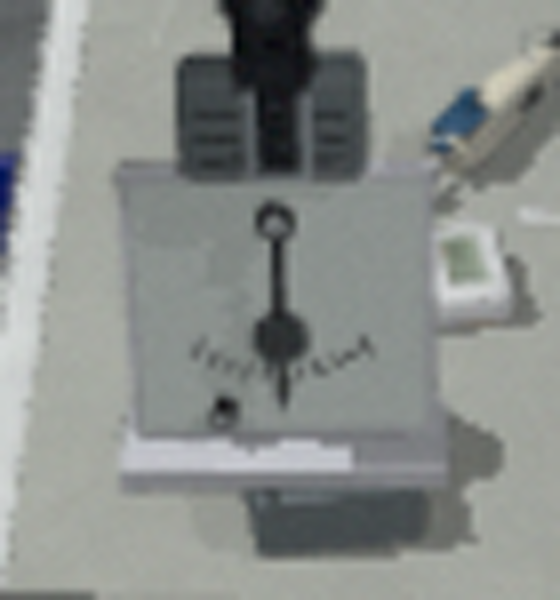

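The dial is seen frontally. In the crop, the pivot is at (275,222), the pointer tip at (284,408) and the mark tab centre at (224,410). I'll measure them as rays on the dial plane.

Run:
```python
from h import *
b=load('side3'); g=cv2.cvtColor(b['img'],cv2.COLOR_BGR2GRAY).astype(float)
def cen(x0,x1,y0,y1,th=110):
    s=g[y0:y1,x0:x1]; w=np.clip(th-s,0,None); Y,X=np.mgrid[y0:y1,x0:x1]; return [(w*X).sum()/w.sum(),(w*Y).sum()/w.sum()]
print(g[176:188,250:268].astype(int))
mk=cen(252,261,179,186); pv=cen(259,266,155,162); tip=[228+284/8-.5,131+408/8-.5]
print(mk,pv,tip)
c,v=ray(b,[pv,tip,mk])
for yp in (-42,-45):
    X=c+v*((yp-c[1])/v[:,1])[:,None]; d=X[1:]-X[0]
    print(X.round(1).tolist(),'r',np.linalg.norm(d,axis=1).round(1),'ang(left+)',np.arctan2(-d[:,0],-d[:,2]).round(3))
```

```text
[[143 144 141 135 101 127 105 113 125 111 124  78  70  63 108 121 133  96]
 [145 141 142 134 132 129 115 126 105 114 125  86  94  65 129 100 137 107]
 [144 145 142 137 134 134 135 130 115 134 130 114  99  52 110 123 143 143]
 [142 146 144 141 133 129 130 134 131 136 145 138 101  54 118 144 144 143]
 [143 142 142 143 134  95 100 125 133 138 143 137 109  59 126 143 142 144]
 [143 144 143 141 124  28  34  75 132 135 142 141 130  86 143 141 141 142]
 [143 144 142 135  94  58  52  75 135 142 145 141 138 124 145 143 143 145]
 [142 142 132 126  92 112  87  92 130 135 144 143 143 140 142 144 144 143]
 [140 135 129 124 103  91  91 111 128 129 136 134 136 135 135 135 135 135]
 [128 124 126 126 127 129 127 112 113 112 112 115 115 127 129 127 125 124]
 [187 177 178 178 190 190 181 140 136 129 139 139 151 192 190 191 190 183]
 [193 192 193 191 193 194 192 192 184 156 190 192 193 191 191 193 191 193]]
[np.float64(255.66459627329192), np.float64(181.80538302277432)] [np.float64(261.8587786259542), np.float64(158.26590330788804)] [263.0, 181.5]
[[426.8, -42.0, 298.2], [427.1, -42.0, 223.7], [406.5, -42.0, 223.1]] r [74.4 77.8] ang(left+) [-0.003  0.265]
[[427.0, -45.0, 299.9], [427.2, -45.0, 225.6], [406.7, -45.0, 225.0]] r [74.2 77.6] ang(left+) [-0.003  0.265]
```

The mark is at 0.265 rad. The pointer reads about 0 upright, and its radius measures 74.4 mm against 75 mm given, which checks the scale. Going back over the crown.

```bash
python3 -m inch '[[0,0.02,0,0,0,0,1],[0,0.04,0,0,0,0,1],[0,0.04,0,0,0,0,1],[0,0.04,0,0,0,0,1],[0,0.04,0,0,0,0,1],[0,0.04,0,0,0,0,1],[0,0.04,0,0,0,4.1,1],[0.003,0.037,0,0,0,8.2,1]]'|head -3
python3 -m inch '[[0,0,0,0,0,8.2,1],[0,0,0,0,0,8.2,1],[0,0,0,0,0,8.2,1],[0,0,0,0,0,8.2,1],[0,0,0,0,0,8.2,1],[0,0,0,0,0,8.2,1],[0,0,0,0,0,8.2,1],[0,0,0,0,0,8.2,1]]'|head -3
python3 -m inch '[[0,0,0,0,0,8.2,1],[0,0,0.03,0,0,4.1,1],[0,0,0.03,0,0,0,1],[0,0,0.03,0,0,0,1],[0,0,0.01,0,0,0,1],[0,0,0,0,0,0,1],[0,0,0,0,0,0,1],[0,0,0,0,0,0,1]]'|head -3
python3 -c "
from h import *
need([431,268,200],97.9)"
```

```text
clock: 11.15
eef_pos: [430.3, 269.1, 334.8]
tcp_rot: [3.141, 0.0, 2.922]
clock: 11.95
eef_pos: [430.5, 267.1, 334.7]
tcp_rot: [-3.141, 0.0, 1.774]
clock: 12.75
eef_pos: [431.4, 267.8, 236.4]
tcp_rot: [3.139, -0.001, 1.565]
pos [431.4 267.8 236.4] F [ 0.46  0.68 -3.04] grip 90.7 open 0.27 t 12.75
shift m [ 0.0002 -0.0005  0.0364] turn deg [ 0.13 -0.07 -8.23]
```

Overturned by one row, so I'll turn back 8.2° and descend most of the way.

```bash
python3 -m inch '[[0,0,0,0,0,-4.1,1],[0,0,0,0,0,-4.1,1],[0,0,0.01,0,0,0,1],[0,0,0.015,0,0,0,1],[0,0,0.01,0,0,0,1],[0,0,0,0,0,0,1],[0,0,0,0,0,0,1]]'
python3 -m inch '[[0,0,0.0015,0,0,0,1],[0,0,0.0015,0,0,0,1],[0,0,0,0,0,0,1]]'
python3 -c "
from h import *
need([431,268,195.5],97.9)"
```

```text
clock: 13.45
eef_pos: [430.6, 267.3, 199.8]
tcp_rot: [-3.141, 0.0, 1.707]
contact_force: [0.2, 0.6, -3.7]
opening: 0.272
grasp_force: 90.7
clock: 13.75
eef_pos: [430.6, 267.3, 196.9]
tcp_rot: [3.141, -0.0, 1.708]
contact_force: [0.1, 1.0, -4.6]
opening: 0.267
grasp_force: 90.7
pos [430.6 267.3 196.9] F [ 0.11  1.02 -4.55] grip 90.7 open 0.267 t 13.75
shift m [0.0007 0.0005 0.0014] turn deg [ 0.02 -0.01 -0.03]
```

```bash
for i in 1; do python3 -m inch '[[0,0,0.0007,0,0,0,1],[0,0,0,0,0,0,1]]' | sed -n '2p;4p'; python3 -m inch '[[0,0,0.0005,0,0,0,1],[0,0,0,0,0,0,1]]'| sed -n '2p;4p'; python3 -m inch '[[0,0,0.0005,0,0,0,1],[0,0,0,0,0,0,1]]'| sed -n '2p;4p'; done
```

```text
eef_pos: [430.5, 267.2, 196.1]
contact_force: [0.0, -0.1, -4.5]
eef_pos: [430.5, 267.2, 195.6]
contact_force: [0.8, -0.7, -3.5]
eef_pos: [430.5, 267.2, 195.4]
contact_force: [-1.9, -0.7, 2.7]
```

Contact is at z ≈ 195.5, as predicted. I'll hold it upright there, pressing a touch more.

```bash
python3 -m inch '[[0,0,0.0001,0,0,0,1],[0,0,0,0,0,0,1],[0,0,0,0,0,0,1],[0,0,0,0,0,0,1],[0,0,0,0,0,0,1]]'
python3 - <<'E'
from h import *
b=snap('side','side4.png'); need([431,268,195.5],97.9)
cv2.imwrite('pics/c4.png',cv2.resize(b['img'][80:220,200:340],None,fx=4,fy=4,interpolation=2))
E
```

```text
clock: 14.85
eef_pos: [430.6, 267.3, 195.4]
tcp_rot: [3.141, -0.0, 1.708]
contact_force: [-2.3, -1.5, 5.8]
opening: 0.269
grasp_force: 92.0
pos [430.6 267.3 195.4] F [-2.54 -2.48  5.9 ] grip 92.0 open 0.27 t 14.9
shift m [ 0.0006  0.0005 -0.0001] turn deg [ 0.02 -0.01 -0.03]
```

View pics/c4.png

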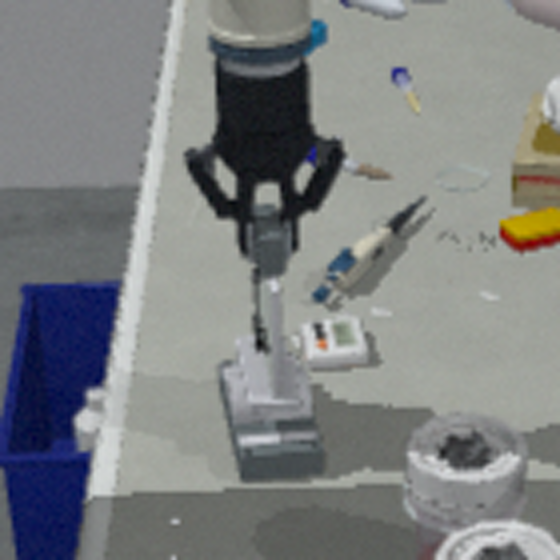

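The gauge stands upright on the crown, the pointer hangs free and the timer is undisturbed. Now I'll raise it slightly and lean it 15.2° toward gauge +y.

```bash
python3 -m inch '[[0,0,-0.003,0,0,0,1],[0,0,-0.002,0,0,0,1],[0.0045,0,0,0,-1.9,0,1],[0.0045,0,0,0,-1.9,0,1],[0.0045,0,0,0,-1.9,0,1],[0.0045,0,0,0,-1.9,0,1]]' | sed -n '2,4p'
python3 -m inch '[[0.0045,0,0,0,-1.9,0,1],[0.0045,0,0,0,-1.9,0,1],[0.0045,0,0,0,-1.9,0,1],[0.0045,0,0,0,-1.9,0,1],[0,0,0,0,0,0,1],[0,0,0,0,0,0,1],[0,0,0,0,0,0,1]]'
python3 - <<'E'
from h import *
# target: upright contact TCP + 35.9 along block y, z 192.6
e=np.array([-np.sin(np.radians(7.9)),np.cos(np.radians(7.9)),0])
need(np.array([430.6,267.3,192.6])+35.9*e,97.9,-.266)
E
```

```text
eef_pos: [428.1, 285.2, 199.0]
tcp_rot: [3.141, 0.134, 1.708]
contact_force: [-0.1, -0.9, -4.2]
clock: 16.2
eef_pos: [425.6, 302.2, 195.8]
tcp_rot: [-3.141, 0.265, 1.708]
contact_force: [-0.3, 0.2, -3.8]
opening: 0.268
grasp_force: 91.0
pos [425.6 302.2 195.8] F [-0.25  0.2  -3.79] grip 91.0 open 0.268 t 16.2
shift m [0.0015 0.0002 0.0029] turn deg [-0.02 -0.08 -0.04]
```

```bash
python3 -m inch '[[0.0008,0,0.001,0,0,0,1],[0.0005,0,0.001,0,0,0,1],[0,0,0,0,0,0,1]]' | sed -n '2,4p'
python3 -m inch '[[0.0001,0,0.0004,0,0,0,1],[0,0,0,0,0,0,1]]' | sed -n '2,4p'
python3 -m inch '[[0.0001,0,0.0004,0,0,0,1],[0,0,0,0,0,0,1]]' | sed -n '2,4p'
```

```text
eef_pos: [425.7, 303.0, 193.8]
tcp_rot: [3.141, 0.265, 1.708]
contact_force: [-1.4, -1.0, -2.5]
eef_pos: [425.6, 303.2, 193.6]
tcp_rot: [3.141, 0.265, 1.708]
contact_force: [-1.3, -1.2, 3.9]
eef_pos: [425.7, 303.3, 193.6]
tcp_rot: [3.141, 0.265, 1.708]
contact_force: [-2.2, -0.4, 8.1]
```

Contact is about 11 N with the lean at 0.265. I'll let the pointer settle and check.

```bash
python3 -m inch '[[0,0,0,0,0,0,1],[0,0,0,0,0,0,1],[0,0,0,0,0,0,1],[0,0,0,0,0,0,1],[0,0,0,0,0,0,1],[0,0,0,0,0,0,1],[0,0,0,0,0,0,1],[0,0,0,0,0,0,1]]' >/dev/null
python3 -m inch '[[0,0,0,0,0,0,1],[0,0,0,0,0,0,1],[0,0,0,0,0,0,1],[0,0,0,0,0,0,1],[0,0,0,0,0,0,1],[0,0,0,0,0,0,1],[0,0,0,0,0,0,1],[0,0,0,0,0,0,1]]'
python3 - <<'E'
from h import *
b=snap('side','side5.png'); s=r.sense()
# expected mark tip / pointer tip / pivot in the side view from the tool pose (tool x=gauge y, tool y=gauge x, tool z=-gauge z)
A=Ro.from_euler('xyz',s['tcp_rot'])
T=lambda x,y,z: s['eef_pos']+A.apply([y+3,x-4,135.5-z])
th=.265
print(proj(b,[T(-9,0,100),T(-9,75*np.sin(th),100-75*np.cos(th)),T(0,0,0),T(0,58,0),T(0,-58,0)]).round(1), T(0,0,0).round(1))
o=b['img'][100:200,225:315]
cv2.imwrite('pics/c5.png',cv2.resize(o,None,fx=6,fy=6,interpolation=2))
E
```

```text
clock: 18.5
eef_pos: [425.6, 303.3, 193.6]
tcp_rot: [3.141, 0.265, 1.708]
contact_force: [-2.4, -0.9, 8.1]
opening: 0.269
grasp_force: 92.5
[[262.4 145.1]
 [263.2 163.9]
 [266.8 172.7]
 [265.2 168.4]
 [268.6 177.3]] [426.2 270.5  62. ]
```

View pics/c5.png

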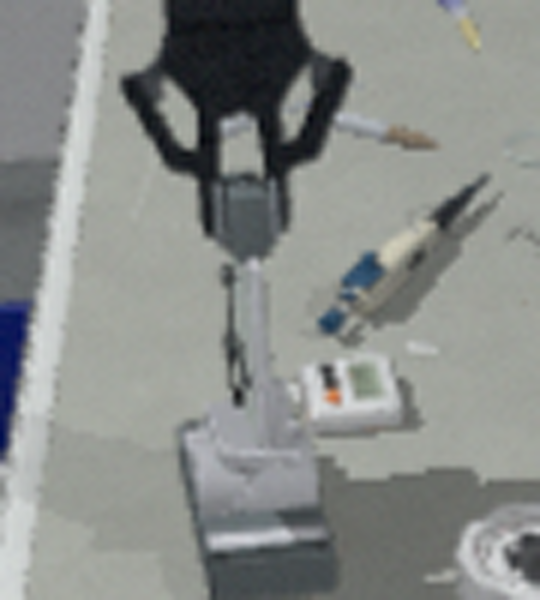

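The pointer tip and mark tab coincide at crop (238,395). The foot rests on the crown, centred, at a computed origin of (426, 270.5), and everything is still. Handing in.

```bash
python3 -c "
from rig import r
print(r.sign_off())"
```

```text
the job is handed in; nothing more can be done
None
```

I handed the job in with the gauge held in the gripper, resting on the crown at about 11 N and leaning 0.265 rad, which matches the measured mark angle; the hand-in returned no verdict. The pointer tip and tab look merged in the last side view, but the dial is nearly edge-on there, so the match rests on the measured angles.

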